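# Line up the quarter-turn studs and hold the access cover shut

## Robot

A 6-joint arm with a two-finger parallel gripper is mounted at the origin on the work surface. World frame = base frame: x ahead of the robot, y to its left, z up, the work surface at z = 0. Lengths are in m, angles in rad, forces in N, time in s.
With the tool pointing down it reaches from about 0.35 to 0.925 m from the base axis. Payload 6.4 kg.
Tool frame: the origin (TCP) lies midway between the tips of the shut fingers; the grasp point (between the pads) lies behind it (bot.grip_point_offset is the z of the grasp point in the tool frame, in m); z points along the fingers, y is the line along which they close (so a half turn about z gives the same grasp; the last joint's range is limited). The gripper opens to 85 mm and grips with 20 to 120 N. Pads are 22 mm wide; open, the fingers measure 114 mm over their backs; the gripper's body (76 mm by 85 mm) begins 54 mm behind the grasp point. The pads swing forward as they close: fully open they stand 13 mm farther back than shut.
Start: joints at [0.928, 0.245, 1.558, -0, 1.339, -0.174], TCP at [0.294, 0.58, 0.231] pointing down, gripper open.
Joint ranges: [-3.13, 3.13], [-1.02, 2.26], [0.13, 2.54], [-0.95, 4.09], [0.21, 2.88], [-2.74, 2.74]. Speed limits (rad/s): [2.57, 2.57, 3.14, 3.14, 3.14, 3.14].

## Interface

Orientations are given as a rotation vector (axis times angle).
In Python, from bench import bot, snapshot, close_job, nets gives the robot as it stands. The module is installed in compiled form; this text tells all that it offers.
- The arm moves only by the tool play_rows, never from a script. Its argument "moves" is a list of rows, each an object with "translation": the shift along the tool's x, y, z as a fraction of full scale, a list of three; "rotation": the turn, a rotation vector about the tool's x, y, z as a fraction of full scale, a list of three; "fingers": the closure, from 0 (fully open) to 1 (shut). A call has 1 to 20 rows; each row shifts and turns the commanded pose from where the row before left it, along the tool's axes as they then stand; what a row does not reach is not made up. Full scale, the value 1, is 7.5 cm for a shift and 90 degrees for a turn. A row lasts 1/10 s, in which the tool goes at most 50 mm and 8.59 degrees, less where a joint would pass 70% of its speed; a pose out of reach is approached as far as the arm can. A call with a number of a shift or a turn outside -1 to 1 is refused whole. A call with a gripper value outside its range is refused whole. The fingers move at their own pace and stop on an object; "force" is the grip in N (left out, the last holds). Time passes only in rows, so rows that do not move let the fingers close. It gives the time, the measured TCP pose, the force, the opening and the grip force at its end, in the units of the state.
- bot.sense(): the state, without advancing time (a new reading comes with each control period).
- snapshot(name): name is "scene" or "top" or "wrist"; returns a dict with "pixels" (480x640x3 uint8, red, green, blue), "range_z" (480x640 float32, m along the optical axis (not along the pixel's ray), 0 where there is no reading), "fx", "fy", "cx", "cy" (pixels), "origin" and "attitude" of the camera in the world. Camera axes: x right, y up, looking along -z (the intrinsics and any distortion apply to the point x, -y, -z); pixel columns grow to the right and rows downward; lengths in m; the calibration is good to about 2 mm. A picture is of the moment at which its call begins.
- close_job(): hands the job in; it is judged then, once.
Trained networks look in the newest picture that a camera, given by its name, has taken for a name from the list of things; names that differ only in an ending like _2 or _b are one class to them, and where a whole thing is asked for, a point or a joint stands for the part that bears it (a point fixed in the world has none). Each returns a list of dicts, best first, with "p" (0 to 1); they miss things now and then, are a little off and sometimes report something else, mostly with a low value. They report only what shows in the picture. A call takes as long as a camera call.
- nets.outline_of(camera, label): "pixels" (480x640 bool, what is visible of it) and "bbox" ([left, top, right, bottom] in pixels, round what is visible of it).
The state is a dict: "t": time; "joint_positions": joint angles; "joint_vel": joint speeds; "joint_torque": joint torques, N m; "tool_pos": TCP position; "orientation": TCP orientation; "force": force on the tool from outside, world axes, zero at the start; "wrist_torque": the same for the moment, N m; "width": opening from 0.0 (shut) to 1.0 (fully open); "grasp_force": force on a finger pad.
Only numpy, scipy, OpenCV 4.12 (cv2) and the standard library are available. Lean on these libraries where they do the work, as an engineer would, in place of code of your own. Each camera call takes 0.05 s, during which the arm holds its last target. There are 200 camera calls.

## Task

The access cover of the capacitor charger stands sprung slightly open. Turn both of its winged quarter-turn studs until each wing lies in line with the black index lines on the cover beside it, then press the cover down until it is fully shut on the frame and finish while still holding it pressed there (it springs up if let go). Leave the other things on the bench where they are.

Things in the scene. Friction and masses are not known exactly. Their poses are not given: they have to be found in the camera images.
- chassis: Grey steel charger housing on the bench, fixed, 300 x 320 x 85 mm high. Origin: centre of its underside; x points to its rear, z up. The cover lies over its front (-x) two thirds; the rear deck carries two green tube resistors in wooden cheeks, up to 36 mm above the deck. The index lines and the slots in the frame below run along this x axis.
- cover: Aluminium access cover, 212 x 300 x 4 mm, hinged at its rear edge. Origin: middle of the hinge line, level with its underside (chassis x +70, z 85 mm); it reaches along its own -x. Its z is its normal: vertical when shut. A spring holds it open by 0.09 rad (front edge 19 mm up). Pressed at the pad it gives at about 2 N and needs about 7 N at fully shut, where it stops hard on the frame.
- press_pad (a point): Centre of the top face of the black rubber pad (36 mm diameter, 2 mm thick) on the cover between the studs, 180 mm from the hinge line. It is 91 mm above the bench when the cover is fully shut, about 107 mm when it is up.
- left_grip (a point): Point on the axis of the left stud (+y side), 16 mm above the cover's top face, inside its dark steel wing. Wing: 34 mm long, 10 mm thick, from 4 to 27 mm above the cover's top face, on a 24 mm disc 4 mm high; pale line along its top. The point's x runs along the wing, z along the stud's axis. The axis is 170 mm from the hinge line, 85 mm from the cover's middle.
- right_grip (a point): The same point on the right stud (-y side of the cover), a stud of the same shape and size.
- left_stud (a joint): Angle of the left stud, rad: 0 when its wing is in line with index lines and slot, positive counterclockwise from above. Starts at 0.65 to 1.35, stays where left (friction 0.05 N m), stops at -0.35 and 1.6, so it can be turned too far. A tab 24 x 5 mm, 11 mm deep, under the stud must enter a 9 mm wide slot: if over 0.17 rad out, the cover stops 11 mm short.
- right_stud (a joint): Angle of the right stud in rad: 0 when in line, positive counterclockwise from above. It starts at -1.35 to -0.65, stays where it is left, stops at -1.6 and 0.35.
- screwdriver: Loose screwdriver, 180 mm, lying on the bench in front of the chassis; bystander. Origin: under its middle.
- screw_jar: Small closed glass jar, 40 mm diameter, 50 mm high, standing on the chassis's rear deck; bystander. Origin: centre of its underside.
- can_cap: Blue can capacitor, 72 mm diameter, 115 mm high, standing on the bench; bystander. Origin: centre of its underside.
- reel: Yellow plastic reel, 100 mm diameter, 46 mm high, lying flat; bystander. Origin: centre of its underside.
- meter: Black hand multimeter, 150 x 80 x 40 mm, lying flat; bystander. Origin: centre of its underside.
- wrench: Steel wrench, 160 mm, lying on the bench; bystander. Origin: under its middle.
- parts_tray: Grey plastic parts tray, 120 x 90 x 30 mm; bystander. Origin: centre of its underside.

How it is judged:
On the way:
1. both studs in line with their index lines (within 0.15 rad) while the cover is still up (value of joint left_stud between -0.15 and 0.15 rad and value of joint right_stud between -0.15 and 0.15 rad and angle between cover's own z axis and vertical above 0.03 rad), for 0.2 s.
At the end, for the whole second after the job is handed in: Both studs within 0.15 rad of their index lines, the cover within 0.015 rad of fully shut (about 3 mm at its front edge) and the robot itself pressing on it (or on its studs) with more than 4 N (value of joint left_stud between -0.15 and 0.15 rad and value of joint right_stud between -0.15 and 0.15 rad and angle between cover's own z axis and vertical below 0.015 rad and contact force between any of the fingers, the arm and cover above 4 N); the arm keeps its last pose, push and grip.
It fails at once if a loose bystander (screwdriver, jar, can, reel, meter, wrench or tray) is moved more than 30 mm (distance of any of screwdriver, screw_jar, can_cap, reel, meter, wrench, parts_tray from where it was at the start of the episode above 0.03 m).
It also fails if it takes over 64 s, if anything falls off the work surface, if the arm or the gripper's body presses on something with over 40 N, if the wrist force passes 120 N, or if a joint passes its speed limit or range.

## Working session

There is one attempt and no reset: what is moved stays moved. The work goes in short steps, Python scripts to look and compute and a tool call to move; the robot and the scene stay as the last step left them, time stands still between calls to the robot, and variables do not carry over. Pictures are saved under pics/ and viewed, at most 10 in all, crops included, and the job is handed in when it is done.

Besides the shell and the picture viewer there is one more tool, called after ">>>" as name(argument=value, ...) on one line, values as JSON. play_rows: Moves the arm, as the interface text tells. Shift numbers are shares of 7.5 cm and turn numbers shares of 90 degrees, none past 1 either way. Its arguments: {"type":"object","properties":{"moves":{"type":"array"},"force":{"type":"number"}},"required":["moves"]}

```bash
mkdir -p pics
cat > h.py <<'E'
import numpy as np, cv2
from scipy.spatial.transform import Rotation as R
from bench import bot, snapshot, close_job, nets
def cloud(s):
    v,u=np.mgrid[0:480,0:640]; z=s["range_z"]
    P=np.stack([(u-s["cx"])/s["fx"]*z,-(v-s["cy"])/s["fy"]*z,-z],-1)
    A=np.array(s["attitude"]); A=A if A.shape==(3,3) else R.from_rotvec(A).as_matrix()
    return P@A.T+np.array(s["origin"])
def save(n,im): cv2.imwrite("pics/"+n,im[...,::-1])
E
python3 - <<'E'
from h import *
for c in ["top","scene"]:
    s=snapshot(c); save(c+".png",s["pixels"]); P=cloud(s)
    print(c,s["origin"],s["attitude"],s["fx"],[k for k in s])
    for l in ["cover","left_grip","right_grip","press_pad","chassis"]:
        for d in nets.outline_of(c,l)[:3]:
            m=d["pixels"]&(s["range_z"]>0); print(l,round(d["p"],2),d["bbox"],m.sum(),np.median(P[m],0).round(3))
print(bot.sense(),bot.grip_point_offset)
E
```

```text
top [0.43994535 0.00621958 1.2575704 ] [ 0.04827722 -0.06846756 -1.57587322] 444.14416602496067 ['pixels', 'range_z', 'fx', 'fy', 'cx', 'cy', 'origin', 'attitude']
cover 0.79 [240.7, 172.0, 367.5, 268.9] 8860 [0.573 0.007 0.1  ]
left_grip 0.45 [267.6, 245.1, 285.3, 252.2] 94 [0.499 0.076 0.129]
press_pad 0.81 [239.5, 168.7, 371.0, 272.9] 8912 [0.573 0.005 0.1  ]
press_pad 0.45 [268.9, 244.3, 285.2, 252.2] 118 [0.499 0.074 0.116]
chassis 0.92 [231.2, 135.7, 370.0, 278.2] 13268 [0.607 0.013 0.098]
scene [1.33181949 0.42198324 1.02409506] [0.4533379  0.78911818 1.98471989] 593.8882624892894 ['pixels', 'range_z', 'fx', 'fy', 'cx', 'cy', 'origin', 'attitude']
cover 0.77 [253.7, 196.8, 409.3, 301.6] 10743 [0.58  0.013 0.101]
left_grip 0.61 [211.2, 137.7, 246.2, 174.8] 1185 [ 0.374 -0.421  0.047]
left_grip 0.54 [369.6, 218.2, 387.7, 238.1] 186 [0.504 0.075 0.124]
right_grip 0.58 [295.9, 209.0, 307.9, 221.6] 145 [ 0.544 -0.087  0.123]
press_pad 0.83 [252.9, 199.6, 410.5, 303.5] 10833 [0.579 0.014 0.101]
chassis 0.96 [229.9, 196.9, 415.4, 362.7] 20918 [0.655 0.03  0.096]
{'t': 0.6, 'joint_positions': array([ 9.27892050e-01,  2.45091921e-01,  1.55779861e+00,  4.55616899e-05,
        1.33872935e+00, -1.74108494e-01]), 'joint_vel': array([-1.26719471e-03, -2.51651284e-05, -1.34915661e-03,  1.44279546e-03,
        9.00976628e-04,  9.84113901e-04]), 'joint_torque': array([-1.30553348e-03, -4.29275572e+01, -3.26251495e+01, -1.66587624e-04,
        6.21406143e-04,  1.47046467e-05]), 'tool_pos': array([0.2936713 , 0.57988395, 0.23129617]), 'orientation': array([-7.29662139e-01, -3.05562987e+00,  1.15844552e-05]), 'force': array([ 0.07379549, -0.11501547,  0.47623275]), 'wrist_torque': array([0.05684161, 0.01060966, 0.02799652]), 'grasp_force': 0.0, 'width': 0.9990582286600047} -0.0187
```

View pics/top.png

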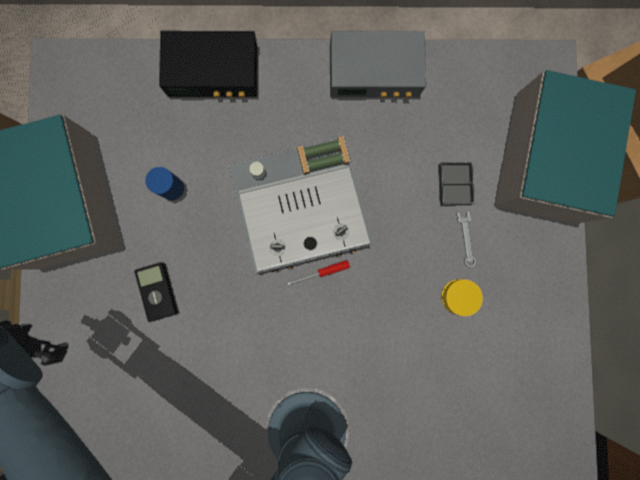

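View pics/scene.png

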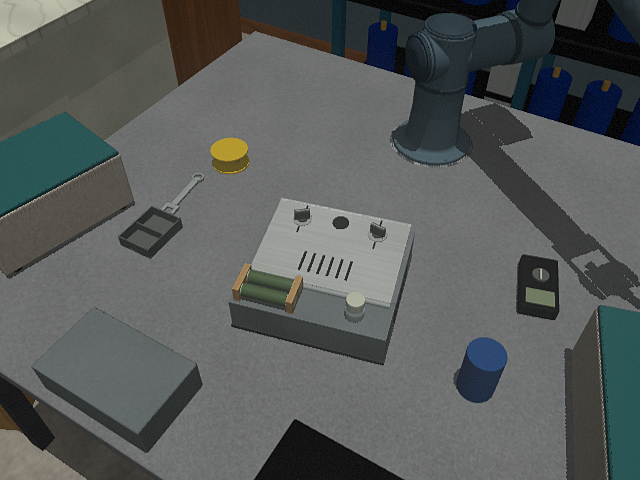

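Top view: the cover spans about (240–370, 172–270). The left stud is at (277,246), the right stud at (341,231), the pad at (310,243), and the screwdriver lies in front at (320,272). The scene view agrees with this. I'll move the wrist camera over the cover for a closer look.

```bash
cat >> h.py <<'E'
def plan(pos,xang,normal=(0,0,1)):
    """tool-axis rotation (fraction of 90deg), then shift (fraction of 75mm) in new axes"""
    s=bot.sense(); R0=R.from_rotvec(s["orientation"])
    z=-np.array(normal,float); z/=np.linalg.norm(z)
    x=np.array([np.cos(xang),np.sin(xang),0]); x-=z*(x@z); x/=np.linalg.norm(x)
    R1=R.from_matrix(np.stack([x,np.cross(z,x),z],1))
    rv=(R0.inv()*R1).as_rotvec(); d=np.array(pos)-s["tool_pos"]
    print("rot deg",np.degrees(rv).round(2),"total frac",(np.degrees(rv)/90).round(4))
    print("shift in new axes frac",(R1.inv().apply(d)/.075).round(3),"in current",(R0.inv().apply(d)/.075).round(3))
E
python3 - <<'E'
from h import *
plan([0.46,0.0,0.33],np.radians(105))
E
```

```text
rot deg [-0.   -0.   48.14] total frac [-0.     -0.      0.5349]
shift in new axes frac [-8.042  0.141 -1.316] in current [-5.472 -5.896 -1.316]
```

>>> play_rows(moves=[{"translation": [0, 0, -0.22], "rotation": [0, 0, 0.0892], "fingers": 0}, {"translation": [0, 0, -0.22], "rotation": [0, 0, 0.0892], "fingers": 0}, {"translation": [0, 0, -0.22], "rotation": [0, 0, 0.0892], "fingers": 0}, {"translation": [0, 0, -0.22], "rotation": [0, 0, 0.0892], "fingers": 0}, {"translation": [0, 0, -0.22], "rotation": [0, 0, 0.0892], "fingers": 0}, {"translation": [0, 0, -0.22], "rotation": [0, 0, 0.0892], "fingers": 0}, {"translation": [-0.62, 0.01, 0], "rotation": [0, 0, 0], "fingers": 0}, {"translation": [-0.62, 0.01, 0], "rotation": [0, 0, 0], "fingers": 0}, {"translation": [-0.62, 0.01, 0], "rotation": [0, 0, 0], "fingers": 0}, {"translation": [-0.62, 0.01, 0], "rotation": [0, 0, 0], "fingers": 0}, {"translation": [-0.62, 0.01, 0], "rotation": [0, 0, 0], "fingers": 0}, {"translation": [-0.62, 0.01, 0], "rotation": [0, 0, 0], "fingers": 0}, {"translation": [-0.62, 0.01, 0], "rotation": [0, 0, 0], "fingers": 0}, {"translation": [-0.62, 0.01, 0], "rotation": [0, 0, 0], "fingers": 0}, {"translation": [-0.62, 0.01, 0], "rotation": [0, 0, 0], "fingers": 0}, {"translation": [-0.62, 0.01, 0], "rotation": [0, 0, 0], "fingers": 0}, {"translation": [-0.62, 0.01, 0], "rotation": [0, 0, 0], "fingers": 0}, {"translation": [-0.62, 0.01, 0], "rotation": [0, 0, 0], "fingers": 0}, {"translation": [-0.6, 0.02, 0], "rotation": [0, 0, 0], "fingers": 0}, {"translation": [0, 0, 0], "rotation": [0, 0, 0], "fingers": 0}])

```text
t: 2.6
tool_pos: [0.4603, -0.0041, 0.3303]
orientation: [1.921, 2.485, -0.001]
force: [-0.0, 0.8, 0.6]
width: 1.002
grasp_force: 0.0
```

Run:
```python
from h import *
s=snapshot("wrist"); save("w1.png",s["pixels"]); P=cloud(s); np.savez("w1.npz",P=P,im=s["pixels"],z=s["range_z"])
print(s["origin"],bot.sense()["tool_pos"],s["fx"])
for l in ["cover","left_grip","right_grip","press_pad"]:
    for d in nets.outline_of("wrist",l)[:3]:
        m=d["pixels"]&(s["range_z"]>0); print(l,round(d["p"],2),d["bbox"],m.sum(),np.median(P[m],0).round(3))
```

```text
[0.44043256 0.07671263 0.47139337] [ 0.45986618 -0.00198085  0.33022526] 402.031261809282
cover 0.98 [323.4, 39.5, 572.6, 351.8] 65035 [0.567 0.035 0.098]
left_grip 0.66 [365.3, 104.1, 401.1, 143.1] 843 [0.499 0.076 0.129]
press_pad 0.82 [324.6, 37.6, 570.1, 351.6] 65011 [0.567 0.035 0.098]
press_pad 0.72 [360.6, 284.6, 388.7, 319.2] 585 [ 0.54  -0.086  0.128]
press_pad 0.38 [307.8, 25.8, 640.0, 362.6] 95053 [0.6   0.039 0.096]
```

View pics/w1.png

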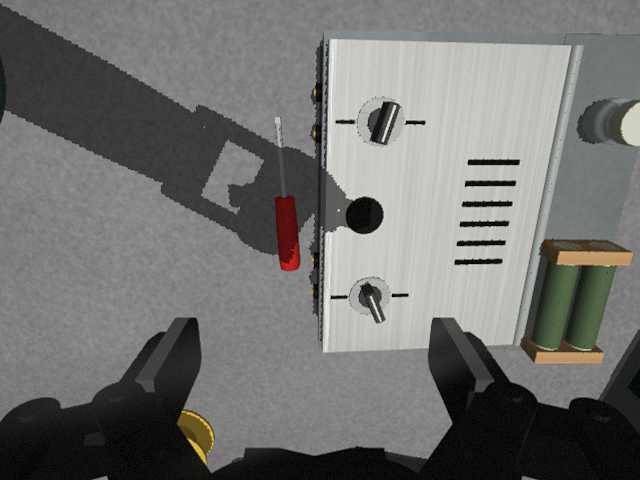

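The wrist view shows the whole cover. The left wing is at (385,122), the right wing at (374,302), the pad at (365,215), and the index lines run nearly horizontally in the image. Next I'll fit the cover plane, the yaw and the wing angles.

```bash
cat > fit.py <<'E'
from h import *
def fit(P,im,z,L,Rr,zr=(0.08,0.115)):
    X=P.reshape(-1,3); ok=z.reshape(-1)>0; g=im.reshape(-1,3).astype(int).mean(1)
    c0=(L+Rr)/2; e=(L-Rr)[:2]; e=e/np.linalg.norm(e); ax=np.array([e[1],-e[0]])
    d=X[:,:2]-c0; a=d@ax; b=d@e
    m=ok&(a>-.02)&(a<.15)&(abs(b)<.13)&(X[:,2]>zr[0])&(X[:,2]<zr[1])
    for _ in range(4):
        A=np.c_[X[m][:,:2],np.ones(m.sum())]; k=np.linalg.lstsq(A,X[m][:,2],rcond=None)[0]
        h=X[:,2]-X[:,:2]@k[:2]-k[2]; m=m&(abs(h)<.003)
    n=np.array([-k[0],-k[1],1]); n/=np.linalg.norm(n)
    print("tilt",np.arccos(n[2]).round(4),"n",n.round(4),"tilt dir",np.degrees(np.arctan2(n[1],n[0])).round(1),"resid",h[m].std())
    out={}
    for nm,c in (("L",L),("R",Rr)):
        w=ok&(np.hypot(*(X[:,:2]-c).T)<.032)&(h>.021)&(h<.031)
        Y=X[w][:,:2]; q=cv2.minAreaRect((Y*1000).astype(np.float32))
        u,s,v=np.linalg.svd(Y-Y.mean(0)); cen=np.array(q[0])/1000; zz=cen@k[:2]+k[2]
        # index line: dark pixels on plane around stud
        dl=ok&(abs(h)<.004)&(g<90)&(abs((X[:,:2]-c)@e)<.012)&(abs((X[:,:2]-c)@ax)<.045)&(abs((X[:,:2]-c)@ax)>.017)
        D=X[dl][:,:2]; vv=np.linalg.svd(D-D.mean(0))[2][0]
        f=lambda v:(np.degrees(np.arctan2(v[1],v[0]))+90)%180-90
        print(nm,"n",w.sum(),"rect",cen.round(4),np.array(q[1]).round(1),"mean",Y.mean(0).round(4),"wing deg",f(v[0]).round(1),"covertop z",zz.round(4),"index deg",f(vv).round(1),"line mid",D.mean(0).round(4),dl.sum())
        out[nm]=cen
    d=out["L"]-out["R"]; print("dist",np.linalg.norm(d),"yaw deg",np.degrees(np.arctan2(-d[0],d[1])))
E
python3 - <<'E'
from fit import *
d=np.load("w1.npz"); fit(d["P"],d["im"],d["z"],np.array([.499,.076]),np.array([.54,-.086]))
E
```

```text
tilt 0.0927 n [0.09   0.0217 0.9957] tilt dir 13.6 resid 0.0008192854322023491
L n 555 rect [0.5027 0.076 ] [33.9 10.6] mean [0.5021 0.0764] wing deg 87.5 covertop z 0.1029 index deg 13.9 line mid [0.5014 0.0752] 120
R n 343 rect [ 0.5431 -0.0886] [10.2 34.7] mean [ 0.5424 -0.0873] wing deg -53.4 covertop z 0.1028 index deg 13.8 line mid [ 0.5407 -0.0899] 98
dist 0.169532450434496 yaw deg 13.783098825811138
```

Run:
```python
from h import *
n=np.array([.09,.0217,.9957]); plan(np.array([.5008,.0755,.1091])+.06*n,np.radians(87.5),n)
```

```text
rot deg [ 5.3  -0.68 17.5 ] total frac [ 0.0589 -0.0075  0.1944]
shift in new axes frac [1.088 0.769 2.067] in current [0.812 0.865 2.154]
```

>>> play_rows(moves=[{"translation": [0, 0, 0], "rotation": [0.0196, -0.0025, 0.0648], "fingers": 0.4}, {"translation": [0, 0, 0], "rotation": [0.0196, -0.0025, 0.0648], "fingers": 0.4}, {"translation": [0, 0, 0], "rotation": [0.0196, -0.0025, 0.0648], "fingers": 0.4}, {"translation": [0.181, 0.128, 0.3445], "rotation": [0, 0, 0], "fingers": 0.4}, {"translation": [0.181, 0.128, 0.3445], "rotation": [0, 0, 0], "fingers": 0.4}, {"translation": [0.181, 0.128, 0.3445], "rotation": [0, 0, 0], "fingers": 0.4}, {"translation": [0.181, 0.128, 0.3445], "rotation": [0, 0, 0], "fingers": 0.4}, {"translation": [0.181, 0.128, 0.3445], "rotation": [0, 0, 0], "fingers": 0.4}, {"translation": [0.181, 0.128, 0.3445], "rotation": [0, 0, 0], "fingers": 0.4}, {"translation": [0, 0, 0], "rotation": [0, 0, 0], "fingers": 0.4}, {"translation": [0, 0, 0], "rotation": [0, 0, 0], "fingers": 0.4}])

```text
t: 3.95
tool_pos: [0.5061, 0.0764, 0.169]
orientation: [-2.232, -2.14, 0.125]
force: [-0.5, -0.0, 1.2]
width: 0.603
grasp_force: 0.0
```

Run:
```python
from h import *
s=snapshot("wrist"); save("w2.png",s["pixels"])
n=np.array([.09,.0217,.9957]); plan(np.array([.5008,.0755,.1091]),np.radians(87.5),n)
```

```text
rot deg [ 0.1   0.02 -0.02] total frac [ 0.0011  0.0002 -0.0002]
shift in new axes frac [ 0.012 -0.007  0.817] in current [ 0.012 -0.009  0.817]
```

View pics/w2.png

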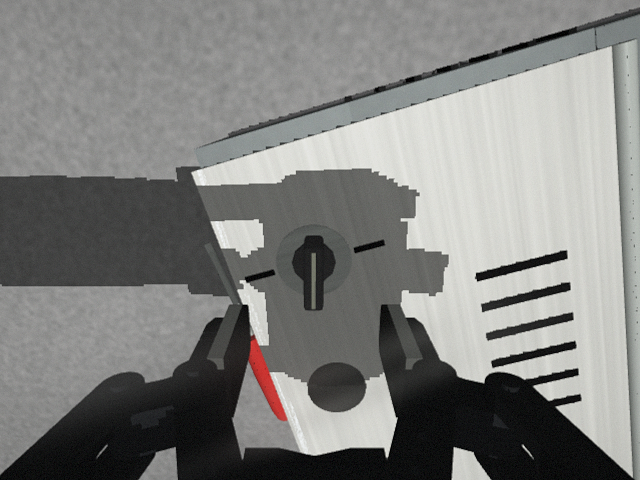

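The wing, at column 314, is centred between the fingers (248 and 381) and lined up with them. I'll descend and grip.

>>> play_rows(moves=[{"translation": [0.003, -0.002, 0.2], "rotation": [0, 0, 0], "fingers": 0.4}, {"translation": [0.003, -0.002, 0.2], "rotation": [0, 0, 0], "fingers": 0.4}, {"translation": [0.003, -0.002, 0.2], "rotation": [0, 0, 0], "fingers": 0.4}, {"translation": [0.003, -0.002, 0.15], "rotation": [0, 0, 0], "fingers": 0.4}, {"translation": [0, 0, 0.067], "rotation": [0, 0, 0], "fingers": 0.4}, {"translation": [0, 0, 0], "rotation": [0, 0, 0], "fingers": 0.4}, {"translation": [0, 0, 0], "rotation": [0, 0, 0], "fingers": 1}, {"translation": [0, 0, 0], "rotation": [0, 0, 0], "fingers": 1}, {"translation": [0, 0, 0], "rotation": [0, 0, 0], "fingers": 1}, {"translation": [0, 0, 0], "rotation": [0, 0, 0], "fingers": 1}, {"translation": [0, 0, 0], "rotation": [0, 0, 0], "fingers": 1}, {"translation": [0, 0, 0], "rotation": [0, 0, 0], "fingers": 1}], force=30)

```text
t: 5.2
tool_pos: [0.5002, 0.0751, 0.1081]
orientation: [-2.234, -2.138, 0.125]
force: [-4.5, -0.7, 5.4]
width: 0.111
grasp_force: 33.3
```

>>> play_rows(moves=[{"translation": [0, 0, 0], "rotation": [0, 0, 0.0819], "fingers": 1}, {"translation": [0, 0, 0], "rotation": [0, 0, 0.0819], "fingers": 1}, {"translation": [0, 0, 0], "rotation": [0, 0, 0.0819], "fingers": 1}, {"translation": [0, 0, 0], "rotation": [0, 0, 0.0819], "fingers": 1}, {"translation": [0, 0, 0], "rotation": [0, 0, 0.0819], "fingers": 1}, {"translation": [0, 0, 0], "rotation": [0, 0, 0.0819], "fingers": 1}, {"translation": [0, 0, 0], "rotation": [0, 0, 0.0819], "fingers": 1}, {"translation": [0, 0, 0], "rotation": [0, 0, 0.0819], "fingers": 1}, {"translation": [0, 0, 0], "rotation": [0, 0, 0.0819], "fingers": 1}, {"translation": [0, 0, 0], "rotation": [0, 0, 0.0819], "fingers": 1}, {"translation": [0, 0, 0], "rotation": [0, 0, 0], "fingers": 1}, {"translation": [0, 0, 0], "rotation": [0, 0, 0], "fingers": 1}])

```text
t: 6.4
tool_pos: [0.5003, 0.0748, 0.1079]
orientation: [3.104, 0.379, -0.145]
force: [-4.5, -2.2, 5.2]
width: 0.108
grasp_force: 33.2
```

Run:
```python
from h import *
n=np.array([.09,.0217,.9957]); plan(np.array([.5008,.0755,.1091]),np.radians(13.8),n)
```

```text
rot deg [0.03 0.03 0.11] total frac [0.0003 0.0003 0.0012]
shift in new axes frac [ 0.007 -0.008 -0.016] in current [ 0.007 -0.008 -0.016]
```

>>> play_rows(moves=[{"translation": [0, 0, 0], "rotation": [0, 0, 0], "fingers": 0.4}, {"translation": [0, 0, 0], "rotation": [0, 0, 0], "fingers": 0.4}, {"translation": [0, 0, 0], "rotation": [0, 0, 0], "fingers": 0.4}, {"translation": [0, 0, 0], "rotation": [0, 0, 0], "fingers": 0.4}, {"translation": [0, 0, -0.2], "rotation": [0, 0, 0], "fingers": 0.4}, {"translation": [0, 0, -0.4], "rotation": [0, 0, 0], "fingers": 0.4}, {"translation": [0, 0, -0.5], "rotation": [0, 0, 0], "fingers": 0.4}, {"translation": [0, 0, 0], "rotation": [0, 0, 0.084], "fingers": 0.4}, {"translation": [0, 0, 0], "rotation": [0, 0, 0.084], "fingers": 0.4}, {"translation": [0, 0, 0], "rotation": [0, 0, 0.084], "fingers": 0.4}, {"translation": [0, 0, 0], "rotation": [0, 0, 0.083], "fingers": 0.4}, {"translation": [0, 0, 0], "rotation": [0, 0, 0.083], "fingers": 0.4}, {"translation": [0, 0, 0], "rotation": [0, 0, 0.083], "fingers": 0.4}, {"translation": [0, 0, 0], "rotation": [0, 0, 0.083], "fingers": 0.4}, {"translation": [0, 0, 0], "rotation": [0, 0, 0.083], "fingers": 0.4}, {"translation": [0, 0, 0], "rotation": [0, 0, 0.08], "fingers": 0.4}, {"translation": [0, 0, 0], "rotation": [0, 0, 0], "fingers": 0.4}])

```text
t: 8.1
tool_pos: [0.5082, 0.0769, 0.1909]
orientation: [2.751, -1.385, -0.107]
force: [0.0, -0.2, 0.4]
width: 0.602
grasp_force: 0.0
```

Run:
```python
from h import *
n=np.array([.09,.0217,.9957]); plan(np.array([.5412,-.0891,.1093])+.06*n,np.radians(-53.4),n); print(bot.sense()["joint_positions"])
```

```text
rot deg [-0.06 -0.04  0.04] total frac [-0.0007 -0.0004  0.0004]
shift in new axes frac [2.08  0.87  0.292] in current [2.079 0.872 0.293]
[-0.0572369   0.02279466  1.88222057 -0.02747599  1.32413543  2.45436092]
```

>>> play_rows(moves=[{"translation": [0.416, 0.174, 0.058], "rotation": [0, 0, 0], "fingers": 0.4}, {"translation": [0.416, 0.174, 0.058], "rotation": [0, 0, 0], "fingers": 0.4}, {"translation": [0.416, 0.174, 0.058], "rotation": [0, 0, 0], "fingers": 0.4}, {"translation": [0.416, 0.174, 0.058], "rotation": [0, 0, 0], "fingers": 0.4}, {"translation": [0.416, 0.174, 0.058], "rotation": [0, 0, 0], "fingers": 0.4}, {"translation": [0, 0, 0], "rotation": [0, 0, 0], "fingers": 0.4}, {"translation": [0, 0, 0], "rotation": [0, 0, 0], "fingers": 0.4}])

```text
t: 8.8
tool_pos: [0.5464, -0.0883, 0.1685]
orientation: [2.751, -1.385, -0.109]
force: [0.2, 0.4, 0.0]
width: 0.601
grasp_force: 0.0
```

Run:
```python
from h import *
s=snapshot("wrist"); save("w3.png",s["pixels"])
n=np.array([.09,.0217,.9957]); plan(np.array([.5412,-.0891,.1093]),np.radians(-53.4),n)
```

```text
rot deg [-0.02  0.01  0.09] total frac [-0.0002  0.0001  0.001 ]
shift in new axes frac [ 0.005 -0.001  0.793] in current [ 0.005 -0.     0.793]
```

View pics/w3.png

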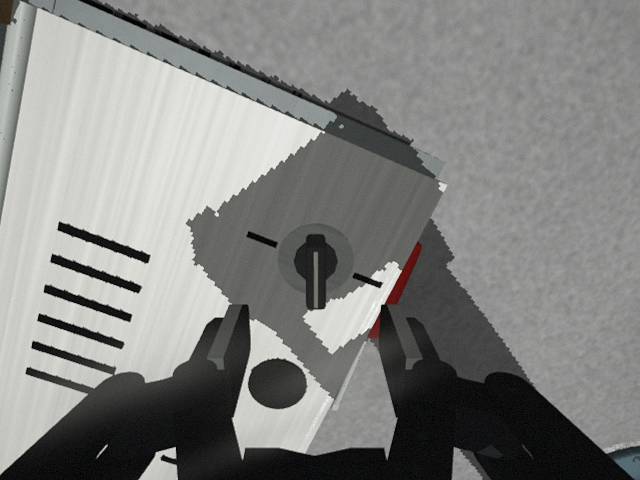

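The right wing, at column 316, is centred and lined up with the fingers. I'll descend, grip, and turn it by −67.2° about tool z.

>>> play_rows(moves=[{"translation": [0.002, 0, 0.2], "rotation": [0, 0, 0], "fingers": 0.4}, {"translation": [0.002, 0, 0.2], "rotation": [0, 0, 0], "fingers": 0.4}, {"translation": [0, 0, 0.2], "rotation": [0, 0, 0], "fingers": 0.4}, {"translation": [0, 0, 0.13], "rotation": [0, 0, 0], "fingers": 0.4}, {"translation": [0, 0, 0.06], "rotation": [0, 0, 0], "fingers": 0.4}, {"translation": [0, 0, 0], "rotation": [0, 0, 0], "fingers": 0.4}, {"translation": [0, 0, 0], "rotation": [0, 0, 0], "fingers": 1}, {"translation": [0, 0, 0], "rotation": [0, 0, 0], "fingers": 1}, {"translation": [0, 0, 0], "rotation": [0, 0, 0], "fingers": 1}, {"translation": [0, 0, 0], "rotation": [0, 0, 0], "fingers": 1}, {"translation": [0, 0, 0], "rotation": [0, 0, 0], "fingers": 1}, {"translation": [0, 0, 0], "rotation": [0, 0, 0], "fingers": 1}], force=30)

```text
t: 10.05
tool_pos: [0.541, -0.09, 0.1099]
orientation: [2.749, -1.385, -0.109]
force: [-5.0, -2.9, 4.3]
width: 0.112
grasp_force: 33.2
```

>>> play_rows(moves=[{"translation": [0, 0, 0], "rotation": [0, 0, -0.083], "fingers": 1}, {"translation": [0, 0, 0], "rotation": [0, 0, -0.083], "fingers": 1}, {"translation": [0, 0, 0], "rotation": [0, 0, -0.083], "fingers": 1}, {"translation": [0, 0, 0], "rotation": [0, 0, -0.083], "fingers": 1}, {"translation": [0, 0, 0], "rotation": [0, 0, -0.083], "fingers": 1}, {"translation": [0, 0, 0], "rotation": [0, 0, -0.083], "fingers": 1}, {"translation": [0, 0, 0], "rotation": [0, 0, -0.083], "fingers": 1}, {"translation": [0, 0, 0], "rotation": [0, 0, -0.083], "fingers": 1}, {"translation": [0, 0, 0], "rotation": [0, 0, -0.083], "fingers": 1}, {"translation": [0, 0, 0], "rotation": [0, 0, 0], "fingers": 1}, {"translation": [0, 0, 0], "rotation": [0, 0, 0], "fingers": 1}, {"translation": [0, 0, 0], "rotation": [0, 0, 0], "fingers": 0.4}, {"translation": [0, 0, 0], "rotation": [0, 0, 0], "fingers": 0.4}, {"translation": [0, 0, 0], "rotation": [0, 0, 0], "fingers": 0.4}, {"translation": [0, 0, 0], "rotation": [0, 0, 0], "fingers": 0.4}, {"translation": [0, 0, -0.3], "rotation": [0, 0, 0], "fingers": 0.4}, {"translation": [0, 0, -0.5], "rotation": [0, 0, 0], "fingers": 0.4}, {"translation": [0, 0, -0.5], "rotation": [0, 0, 0], "fingers": 0.4}, {"translation": [0, 0, 0], "rotation": [0, 0, 0], "fingers": 0.4}])

```text
t: 11.95
tool_pos: [0.5535, -0.0882, 0.2126]
orientation: [3.101, 0.374, -0.127]
force: [0.9, -0.1, 0.2]
width: 0.602
grasp_force: 0.0
```

Run:
```python
from h import *
plan([.42,-.032,.27],np.radians(13.8))
```

```text
rot deg [ 0.33  4.74 -0.04] total frac [ 0.0037  0.0527 -0.0004]
shift in new axes frac [-1.55  -1.152 -0.765] in current [-1.609 -1.147 -0.641]
```

>>> play_rows(moves=[{"translation": [0, 0, 0], "rotation": [0.0037, 0.0527, 0], "fingers": 0.4}, {"translation": [-0.31, -0.23, -0.153], "rotation": [0, 0, 0], "fingers": 0.6}, {"translation": [-0.31, -0.23, -0.153], "rotation": [0, 0, 0], "fingers": 1}, {"translation": [-0.31, -0.23, -0.153], "rotation": [0, 0, 0], "fingers": 1}, {"translation": [-0.31, -0.23, -0.153], "rotation": [0, 0, 0], "fingers": 1}, {"translation": [-0.31, -0.23, -0.153], "rotation": [0, 0, 0], "fingers": 1}, {"translation": [0, 0, 0], "rotation": [0, 0, 0], "fingers": 1}, {"translation": [0, 0, 0], "rotation": [0, 0, 0], "fingers": 1}])

```text
t: 12.75
tool_pos: [0.4172, -0.0312, 0.2652]
orientation: [-3.115, -0.375, 0.015]
force: [-1.0, 0.6, 1.0]
width: -0.001
grasp_force: 0.0
```

Run:
```python
from fit import *
s=snapshot("wrist"); save("w4.png",s["pixels"]); P=cloud(s)
fit(P,s["pixels"],s["range_z"],np.array([.5027,.076]),np.array([.5431,-.0886]))
g=s["pixels"].mean(-1); m=(g<60)&(np.hypot(P[...,0]-.5113,P[...,1]+.0092)<.03)&(P[...,2]>.09)&(P[...,2]<.12)
print("pad",P[m].mean(0),m.sum(), np.ptp(P[m],0)); plan([.5113,-.0092,.127],np.radians(13.8))
```

```text
tilt 0.1015 n [0.0985 0.0237 0.9949] tilt dir 13.5 resid 0.0009075906065486075
L n 993 rect [0.503  0.0753] [33.4 10.5] mean [0.5033 0.0746] wing deg 14.2 covertop z 0.1031 index deg 14.0 line mid [0.5028 0.0753] 253
R n 1005 rect [ 0.5435 -0.0895] [33.8 10.9] mean [ 0.5434 -0.0886] wing deg 13.8 covertop z 0.103 index deg 13.9 line mid [ 0.543  -0.0893] 254
dist 0.16970943059471433 yaw deg 13.808818947735519
pad [ 0.51149899 -0.00964161  0.10579152] 2159 [0.03587481 0.03479796 0.0068354 ]
rot deg [-0.36  0.57 -0.06] total frac [-0.004   0.0064 -0.0007]
shift in new axes frac [1.288 0.012 1.838] in current [1.306 0.022 1.825]
```

View pics/w4.png

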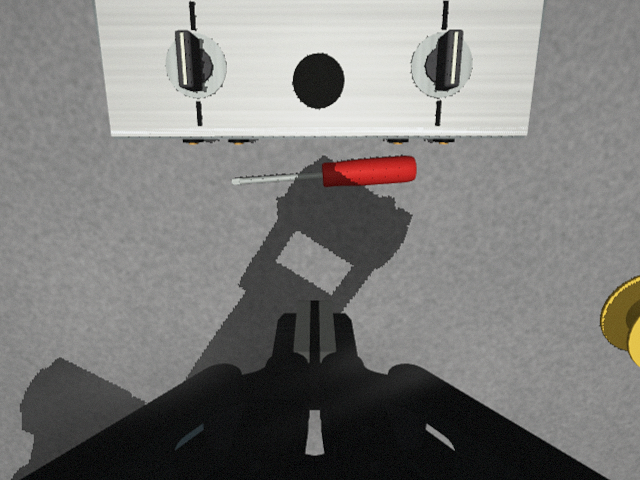

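Both wings lie along their index lines, the left at (188,60) and the right at (450,60), each within 0.5°. The pad is at (318,80). I'll move the shut fingers above the pad and then press.

>>> play_rows(moves=[{"translation": [0.326, 0.005, 0], "rotation": [0, 0, 0], "fingers": 1}, {"translation": [0.326, 0.005, 0.3], "rotation": [0, 0, 0], "fingers": 1}, {"translation": [0.326, 0.005, 0.3], "rotation": [0, 0, 0], "fingers": 1}, {"translation": [0.326, 0.005, 0.3], "rotation": [0, 0, 0], "fingers": 1}, {"translation": [0, 0, 0.3], "rotation": [0, 0, 0], "fingers": 1}, {"translation": [0, 0, 0.3], "rotation": [0, 0, 0], "fingers": 1}, {"translation": [0, 0, 0.3], "rotation": [0, 0, 0], "fingers": 1}, {"translation": [0, 0, 0], "rotation": [0, 0, 0], "fingers": 1}, {"translation": [0, 0, 0], "rotation": [0, 0, 0], "fingers": 1}])

```text
t: 13.7
tool_pos: [0.511, -0.0091, 0.1286]
orientation: [-3.113, -0.375, 0.02]
force: [0.1, 0.0, 1.4]
width: 0.001
grasp_force: 0.0
```

>>> play_rows(moves=[{"translation": [0, 0, 0.08], "rotation": [0, 0, 0], "fingers": 1}, {"translation": [0, 0, 0.08], "rotation": [0, 0, 0], "fingers": 1}, {"translation": [0, 0, 0.08], "rotation": [0, 0, 0], "fingers": 1}, {"translation": [0, 0, 0.04], "rotation": [0, 0, 0], "fingers": 1}, {"translation": [0, 0, 0.04], "rotation": [0, 0, 0], "fingers": 1}, {"translation": [0, 0, 0.04], "rotation": [0, 0, 0], "fingers": 1}, {"translation": [0, 0, 0.04], "rotation": [0, 0, 0], "fingers": 1}, {"translation": [0, 0, 0], "rotation": [0, 0, 0], "fingers": 1}, {"translation": [0, 0, 0], "rotation": [0, 0, 0], "fingers": 1}])

```text
t: 14.6
tool_pos: [0.5106, -0.009, 0.0995]
orientation: [-3.114, -0.375, 0.017]
force: [-4.2, -0.3, 4.9]
width: -0.001
grasp_force: 2.4
```

>>> play_rows(moves=[{"translation": [0, 0, 0.035], "rotation": [0, 0, 0], "fingers": 1}, {"translation": [0, 0, 0.035], "rotation": [0, 0, 0], "fingers": 1}, {"translation": [0, 0, 0.03], "rotation": [0, 0, 0], "fingers": 1}, {"translation": [0, 0, 0.02], "rotation": [0, 0, 0], "fingers": 1}, {"translation": [0, 0, 0], "rotation": [0, 0, 0], "fingers": 1}, {"translation": [0, 0, 0], "rotation": [0, 0, 0], "fingers": 1}, {"translation": [0, 0, 0], "rotation": [0, 0, 0], "fingers": 1}])

```text
t: 15.3
tool_pos: [0.5105, -0.0091, 0.091]
orientation: [-3.114, -0.376, 0.018]
force: [-6.4, -0.9, 8.3]
width: -0.002
grasp_force: 4.2
```

>>> play_rows(moves=[{"translation": [0, 0, 0.02], "rotation": [0, 0, 0], "fingers": 1}, {"translation": [0, 0, 0.02], "rotation": [0, 0, 0], "fingers": 1}, {"translation": [0, 0, 0], "rotation": [0, 0, 0], "fingers": 1}, {"translation": [0, 0, 0], "rotation": [0, 0, 0], "fingers": 1}, {"translation": [0, 0, 0], "rotation": [0, 0, 0], "fingers": 1}])

```text
t: 15.8
tool_pos: [0.5106, -0.0091, 0.0904]
orientation: [-3.114, -0.376, 0.02]
force: [-15.4, 0.2, 26.6]
width: 0.002
grasp_force: 13.0
```

Run:
```python
from fit import *
for c in ["top","wrist"]:
    s=snapshot(c); fit(cloud(s),s["pixels"],s["range_z"],np.array([.5027,.076]),np.array([.5431,-.0886]))
save("w5.png",s["pixels"]); print(bot.sense()["force"])
```

```text
tilt 0.0014 n [-2.0e-04  1.4e-03  1.0e+00] tilt dir 98.5 resid 0.001524511204609088
L n 28 rect [0.5019 0.0757] [22.9  9.5] mean [0.5037 0.0768] wing deg 3.2 covertop z 0.0896 index deg 0.0 line mid [nan nan] 0
R n 0 rect [0. 0.] [0. 0.] mean [nan nan] wing deg 0.0 covertop z 0.0896 index deg 21.1 line mid [ 0.5268 -0.0898] 3
dist 0.5075689638070736 yaw deg -81.4233288467323
tilt 0.0041 n [4.1e-03 4.0e-04 1.0e+00] tilt dir 5.5 resid 0.0006886007152136697
L n 3260 rect [0.5    0.0742] [34.9 11.1] mean [0.5022 0.0736] wing deg 14.6 covertop z 0.0877 index deg 14.2 line mid [0.5043 0.0754] 835
R n 3342 rect [ 0.5408 -0.0896] [34.4 11.4] mean [ 0.5421 -0.0882] wing deg 13.0 covertop z 0.0876 index deg 8.7 line mid [ 0.5252 -0.0888] 2106
dist 0.16876834323074785 yaw deg 13.968057473197403
[-14.34964768   0.07861669  25.51815536]fit.py:19: RuntimeWarning: Mean of empty slice.
  D=X[dl][:,:2]; vv=np.linalg.svd(D-D.mean(0))[2][0]
  ret = um.true_divide(
fit.py:21: RuntimeWarning: Mean of empty slice.
  print(nm,"n",w.sum(),"rect",cen.round(4),np.array(q[1]).round(1),"mean",Y.mean(0).round(4),"wing deg",f(v[0]).round(1),"covertop z",zz.round(4),"index deg",f(vv).round(1),"line mid",D.mean(0).round(4),dl.sum())
fit.py:16: RuntimeWarning: Mean of empty slice.
  u,s,v=np.linalg.svd(Y-Y.mean(0)); cen=np.array(q[0])/1000; zz=cen@k[:2]+k[2]
```

View pics/w5.png

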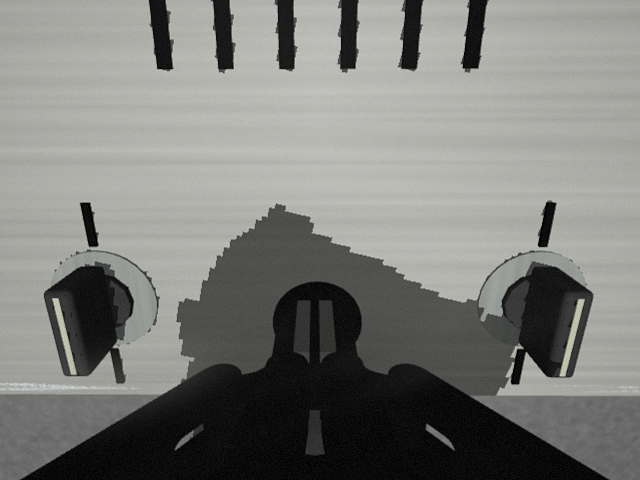

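The cover is shut: tilt is 0.004 rad or less. Both wings are in line, and the fingers press on the pad at (317,320) with about 26 N, which is steady and under the limit.

```bash
python3 -c "
from bench import close_job; print(close_job())"
```

```text
the job is handed in; nothing more can be done
None
```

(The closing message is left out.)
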